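# Gauge the next fly-press punch and sort it

## Robot

A 6-joint arm with a two-finger parallel gripper is mounted at the origin on the work surface. World frame = base frame: x ahead of the robot, y to its left, z up, the work surface at z = 0. Lengths are in m, angles in rad, forces in N, time in s.
With the tool pointing down it reaches from about 0.35 to 0.975 m from the base axis. Payload 4.9 kg.
Tool frame: the origin (TCP) lies at the very end of the fingers, on their centre line; the grasp point (between the pads) lies 19 mm behind it; z points along the fingers, y is the line along which they close (so a half turn about z gives the same grasp; the last joint's range is limited). The gripper opens to 85 mm and grips with 20 to 120 N. Pads are 22 mm wide; open, the fingers measure 114 mm over their backs; the gripper's body (76 mm by 85 mm) begins 54 mm behind the grasp point. The pads swing forward as they close: fully open they stand 13 mm farther back than shut.
Start: joints at [0.994, 0.053, 1.613, -0, 1.476, -0.119], TCP at [0.276, 0.561, 0.231] pointing down, gripper open.
Joint ranges: [-3.01, 3.01], [-1.01, 2.22], [0.06, 2.58], [-1.02, 4.17], [0.09, 2.62], [-3.14, 3.14]. Speed limits (rad/s): [2.57, 2.57, 3.14, 3.14, 3.14, 3.14].

## Interface

Orientations are given as a unit quaternion [w, x, y, z].
In Python, from plant import state, optics, ticket, nets gives the robot as it stands. The module is installed in compiled form; this text tells all that it offers.
- The arm moves only by the shell command python3 -m inch 'ROWS' [OPENING]. ROWS is JSON, a list of rows, each an object of numbers: "dx", "dy", "dz": the shift along the tool's x, y, z as a fraction of full scale; "rx", "ry", "rz": the turn, a rotation vector about the tool's x, y, z as a fraction of full scale. In form: [{"dx": .., "dy": .., "dz": .., "rx": .., "ry": .., "rz": ..}, ...]. A call has 1 to 5 rows; each row is the pose to reach, as a shift and turn from the pose commanded when the call began, along the tool's axes at that moment; what a row does not reach only later rows make up. Full scale, the value 1, is 0.8 m for a shift and 1.5 rad for a turn. A row lasts 1/10 s, in which the tool goes at most 50 mm and 8.59 degrees, less where a joint would pass 70% of its speed; a pose out of reach is approached as far as the arm can. A call with a number of a shift or a turn outside -1 to 1 is refused whole. A call with a gripper value outside its range is refused whole. OPENING is the opening, from -1 (shut) to 1 (fully open), set as the call begins (- or left out, the last holds). The fingers move at their own pace and stop on an object; the grip force is fixed at half the most. Time passes only in rows, so rows that repeat a pose let the fingers close. It gives the time, the measured TCP pose, the force, the opening and the grip force at its end, in the units of the state.
- state(): the state, without advancing time (a new reading comes with each control period).
- optics.grab_frame(name): name is "side" or "top" or "wrist"; returns the picture (384x512x3 uint8, red, green, blue); there is no depth.
- optics.camera_info(name): a dict with "fx", "fy", "cx", "cy" (pixels), "R" (3x3) and "t" (3): a world point X has camera coordinates R X + t. Camera axes: x right, y down, z forward; pixel columns grow to the right and rows downward; lengths in m; the calibration is good to about 2 mm. A picture is of the moment at which its call begins: read the wrist's pose just before it. camera_info takes no time and is no camera call; for the wrist camera it gives the pose at the moment of the call.
- ticket.job_done(): hands the job in; it is judged then, once.
Trained networks look in the newest picture that a camera, given by its name, has taken for a name from the list of things; names that differ only in an ending like _2 or _b are one class to them, and where a whole thing is asked for, a point or a joint stands for the part that bears it (a point fixed in the world has none). Each returns a list of dicts, best first, with "confidence" (0 to 1); they miss things now and then, are a little off and sometimes report something else, mostly with a low value. They report only what shows in the picture. A call takes as long as a camera call. They do not tell look-alikes from the thing itself.
- nets.boxes_of(camera, name): "bbox" ([centre column, centre row, width, height] in pixels, round what is visible of it).
- nets.outline_of(camera, name): "pixels" (384x512 bool, what is visible of it) and "bbox" ([centre column, centre row, width, height] in pixels, round what is visible of it).
The state is a dict: "time": time; "joint_pos": joint angles; "joint_vel": joint speeds; "joint_efforts": joint torques, N m; "tool_pos": TCP position; "tool_rot": TCP orientation; "contact_force": force on the tool from outside, world axes, zero at the start; "ft_torque": the same for the moment, N m; "gripper_width": opening from 0.0 (shut) to 1.0 (fully open); "grasp_force": force on a finger pad.
Only numpy, scipy, OpenCV 4.12 (cv2) and the standard library are available. Lean on these libraries where they do the work, as an engineer would, in place of code of your own. Each camera call takes 0.05 s, during which the arm holds its last target. There are 200 camera calls.

## Task

Take the next punch from the keyhole rack, the one hanging in the end slot nearest the gap gauge: slide it to the wide end of its slot and lift it out. Try its body in the tilted gap gauge, held square to the gauge and pushed in from the open mouth without forcing, as far as it will go: a good punch enters the GO gap and is stopped by the narrower NO-GO gap behind it. If it is good stand it upright in the rectangular tray; if it will not enter the GO gap, or goes on into the NO-GO gap, stand it upright in the round pan; leave the other two punches hanging and everything else where it is.

Things in the scene. Friction and masses are not known exactly. Their poses are not given: they have to be found in the camera images.
- punch_a_mid (a point): steel fly-press punch, hung in the rack spigot up, 88 mm long, 0.3 kg; one of three, alike but for body diameter (20, 26 or 32 mm, which is not told). From the nose up: round body 30 mm long, neck 12 mm dia x 12 mm, collar 42 mm dia x 6 mm, gripping spigot 20 mm dia x 40 mm. This point: on the axis half-way up, 44 mm above the nose, z axis from nose to spigot
- punch_b_mid (a point): steel fly-press punch, hung in the rack spigot up, 88 mm long, 0.3 kg; one of three, alike but for body diameter (20, 26 or 32 mm, which is not told). From the nose up: round body 30 mm long, neck 12 mm dia x 12 mm, collar 42 mm dia x 6 mm, gripping spigot 20 mm dia x 40 mm. This point: on the axis half-way up, 44 mm above the nose, z axis from nose to spigot
- punch_c_mid (a point): steel fly-press punch, hung in the rack spigot up, 88 mm long, 0.3 kg; one of three, alike but for body diameter (20, 26 or 32 mm, which is not told). From the nose up: round body 30 mm long, neck 12 mm dia x 12 mm, collar 42 mm dia x 6 mm, gripping spigot 20 mm dia x 40 mm. This point: on the axis half-way up, 44 mm above the nose, z axis from nose to spigot
- rack: dark steel keyhole rack, fixed: level plate 125 (x) x 250 (y) mm, 6 mm thick, top 75 mm above the bench, on side legs. Origin on the bench below its middle. Slots along x at y = -80 (nearest the gauge), 0, +80 mm: narrow part 16 mm wide from x = -14 to +35, wide end 38 mm square with cut corners, centred at x = -33 (robot's side)
- next_slot (a point): point in the narrow part (rack x = +10) of the slot nearest the gauge, level with the plate's top. The punch to gauge hangs within 20 mm of it along the slot: collar on the plate, neck in the slot, nose 33 mm above the bench; it can rise 6 mm before its body meets the plate from below
- next_wide (a point): centre of that slot's wide end, level with the plate's top; the body lifts out here
- gauge: C-shaped steel gap gauge 16 mm thick, 80 mm wide, rigid, on a blue stand, tilted 30 degrees. Origin: centre of its open mouth, mid-thickness, 88 mm above the bench. x: into the gap, away from the robot, rising 30 degrees; y: across the gap; z: square to the frame, up and back towards the robot. A punch is tried with its axis along z, spigot up, body crossing the frame, moving along +x; a hard push can turn it in the grip
- nogo_step (a point): centre of the step between the gaps, 36 mm in from the mouth along the gauge's x, same axes. Before it the GO gap, 28 mm wide; behind it the NO-GO gap, 22 mm wide and 36 mm deep, closed at its end. A punch's axis comes to rest about 8 mm before the mouth if too fat, 7 mm before this step if good, 26 mm past it if too thin. Space for 20 mm of nose below the frame
- stand: blue cast stand of the gauge, fixed: base 150 x 100 x 22 mm, and a pillar under the closed end of the gauge, up to 160 mm high there with clamp. Origin on the bench; the mouth lies 45 mm from it towards the robot
- pass_tray: rectangular open steel tray for good punches, 150 (x) x 130 (y) mm, walls 3 mm thick and 28 mm high, cork floor 5 mm above the bench; origin under its centre
- pass_floor (a point): centre of the rectangular tray's floor
- fail_pan: round open steel pan for rejected punches, 140 mm dia at the rim, walls 3 mm thick and 28 mm high, cork floor 5 mm above the bench; origin under its centre
- fail_floor (a point): centre of the round pan's floor
- screwdriver: bystander: screwdriver lying on the bench, 190 mm long
- hammer: bystander: hammer lying on the bench, 270 mm long
- spanner: bystander: open spanner lying on the bench, 170 mm long
- bolster: bystander: steel die bolster plate 85 x 70 x 26 mm
- nut: bystander: clamp nut with stud end, 30 mm across, 40 mm high
- oil_can: bystander: steel can 60 mm dia, 120 mm high
- file: bystander: wooden-handled file lying on the bench, 250 mm long
Mind the look-alikes: they are no part of the job. Leave any green or pink look-alike of the part that bears punch_a_mid alone.

How it is judged:
On the way, in this order (a step that is already met when the one before it is completed fails the run):
1. the punch from the slot nearest the gauge is lifted clear of the rack, the other two still in theirs (((z of punch_a_mid in the frame of rack above 0.14 m and horizontal distance between each of punch_b_mid, punch_c_mid and next_slot above 0.05 m) or (z of punch_b_mid in the frame of rack above 0.14 m and horizontal distance between each of punch_a_mid, punch_c_mid and next_slot above 0.05 m) or (z of punch_c_mid in the frame of rack above 0.14 m and horizontal distance between each of punch_a_mid, punch_b_mid and next_slot above 0.05 m))), for 0.1 s.
2. it has been tried in the gap gauge, square to it: stopped at the mouth if too fat, at the NO-GO step if good, gone on into the NO-GO gap if too thin (((y of punch_a_mid in the frame of gauge between -0.005 and 0.005 m and z of punch_a_mid in the frame of gauge between 0.018 and 0.04 m and x of punch_a_mid in the frame of gauge between 0.022 and 0.04 m and angle between the z axis of punch_a_mid and the z axis of gauge, either way round below 0.2 rad and contact force between punch_a and gauge above 0.5 N and horizontal distance between each of punch_b_mid, punch_c_mid and next_slot above 0.05 m) or (y of punch_b_mid in the frame of gauge between -0.005 and 0.005 m and z of punch_b_mid in the frame of gauge between 0.018 and 0.04 m and x of punch_b_mid in the frame of gauge between -0.014 and 0.004 m and angle between the z axis of punch_b_mid and the z axis of gauge, either way round below 0.2 rad and contact force between punch_b and gauge above 0.5 N and horizontal distance between each of punch_a_mid, punch_c_mid and next_slot above 0.05 m) or (y of punch_c_mid in the frame of gauge between -0.005 and 0.005 m and z of punch_c_mid in the frame of gauge between 0.018 and 0.04 m and x of punch_c_mid in the frame of gauge between 0.042 and 0.075 m and angle between the z axis of punch_c_mid and the z axis of gauge, either way round below 0.2 rad and horizontal distance between each of punch_a_mid, punch_b_mid and next_slot above 0.05 m))), for 0.03 s.
At the end, for the whole second after the job is handed in: The punch from the slot nearest the gauge stands upright (within 0.12 rad), released and at rest, on the floor of the rectangular tray if it is good, of the round pan if it is too fat or too thin; the other two hang in the rack within 12 mm of where they were (((x of punch_a_mid in the frame of pass_floor between -0.066 and 0.066 m and y of punch_a_mid in the frame of pass_floor between -0.056 and 0.056 m and z of punch_a_mid in the frame of pass_floor between 0.038 and 0.05 m and angle between punch_a_mid's own z axis and vertical below 0.12 rad and linear speed of punch_a below 0.02 m/s and contact force between punch_a and the fingers below 0.1 N and horizontal distance between each of punch_b_mid, punch_c_mid and next_slot above 0.05 m and distance of each of punch_b_mid, punch_c_mid from where it was at the start of the episode below 0.012 m) or (horizontal distance between punch_b_mid and fail_floor below 0.06 m and z of punch_b_mid in the frame of fail_floor between 0.038 and 0.05 m and angle between punch_b_mid's own z axis and vertical below 0.12 rad and linear speed of punch_b below 0.02 m/s and contact force between punch_b and the fingers below 0.1 N and horizontal distance between each of punch_a_mid, punch_c_mid and next_slot above 0.05 m and distance of each of punch_a_mid, punch_c_mid from where it was at the start of the episode below 0.012 m) or (horizontal distance between punch_c_mid and fail_floor below 0.06 m and z of punch_c_mid in the frame of fail_floor between 0.038 and 0.05 m and angle between punch_c_mid's own z axis and vertical below 0.12 rad and linear speed of punch_c below 0.02 m/s and contact force between punch_c and the fingers below 0.1 N and horizontal distance between each of punch_a_mid, punch_b_mid and next_slot above 0.05 m and distance of each of punch_a_mid, punch_b_mid from where it was at the start of the episode below 0.012 m))); the robot touches nothing.
It fails at once if the punch is forced into the gauge (over 60 N) (contact force between any of punch_a, punch_b, punch_c and gauge above 60 N).
It fails at once if a bystander is moved by more than 30 mm (distance of any of screwdriver, hammer, spanner, bolster, nut, oil_can, file from where it was at the start of the episode above 0.03 m).
It also fails if it takes over 46 s, if anything falls off the work surface, if the arm or the gripper's body presses on something with over 40 N, if the wrist force passes 120 N, or if a joint passes its speed limit or range.

## Working session

There is one attempt and no reset: what is moved stays moved. The work goes in short steps, Python scripts to look and compute and a shell command to move; the robot and the scene stay as the last step left them, time stands still between calls to the robot, and variables do not carry over. Pictures are saved under pics/ and viewed, at most 10 in all, crops included, and the job is handed in when it is done.

```bash
mkdir -p pics; python3 - <<'E'
from plant import state, optics, ticket, nets
import cv2,numpy as np
s=state();print({k:np.round(v,3) for k,v in s.items()})
for c in ["side","top"]:
    im=optics.grab_frame(c);cv2.imwrite(f"pics/{c}0.png",cv2.resize(im[:,:,::-1],(800,600),interpolation=cv2.INTER_CUBIC))
    i=optics.camera_info(c);print(c,{k:np.round(v,3).tolist() for k,v in i.items()})
    for n in ["rack","punch_a_mid","gauge","stand","pass_tray","fail_pan"]:
        print(n,[(np.round(d["bbox"]).tolist(),round(d["confidence"],2)) for d in nets.boxes_of(c,n)][:5])
E
```

```text
{'time': np.float64(0.0), 'joint_pos': array([ 0.994,  0.053,  1.614, -0.   ,  1.476, -0.119]), 'joint_vel': array([ 0.001, -0.001, -0.   , -0.   ,  0.001,  0.001]), 'joint_efforts': array([ 2.0000e-03, -3.9368e+01, -3.7018e+01,  0.0000e+00,  7.0000e-03,
        0.0000e+00]), 'tool_pos': array([0.276, 0.56 , 0.23 ]), 'tool_rot': array([-0.   ,  0.227,  0.974, -0.001]), 'contact_force': array([-0.131,  0.221, -0.927]), 'ft_torque': array([-0.019, -0.033, -0.041]), 'grasp_force': np.float64(0.0), 'gripper_width': np.float64(0.998)}
side {'fx': 395.484, 'fy': 395.484, 'cx': 253.358, 'cy': 192.023, 'R': [[-0.973, -0.229, 0.02], [-0.171, 0.665, -0.727], [0.154, -0.71, -0.687]], 't': [0.582, 0.145, 1.299]}
rack [([238.0, 271.0, 55.0, 93.0], 0.92), ([288.0, 173.0, 46.0, 37.0], 0.75)]
punch_a_mid [([292.0, 231.0, 11.0, 24.0], 0.78), ([170.0, 218.0, 14.0, 21.0], 0.71), ([239.0, 229.0, 16.0, 16.0], 0.63), ([232.0, 145.0, 36.0, 44.0], 0.15)]
gauge [([244.0, 182.0, 44.0, 34.0], 0.91)]
stand [([239.0, 191.0, 51.0, 56.0], 0.79)]
pass_tray [([288.0, 171.0, 47.0, 37.0], 0.55)]
fail_pan [([276.0, 140.0, 34.0, 26.0], 0.97)]
top {'fx': 396.002, 'fy': 396.002, 'cx': 260.334, 'cy': 185.447, 'R': [[-0.018, -1.0, -0.011], [-0.995, 0.019, -0.099], [0.1, 0.01, -0.995]], 't': [0.042, 0.613, 1.298]}
rack [([185.0, 152.0, 73.0, 14.0], 0.41)]
punch_a_mid [([210.0, 188.0, 11.0, 11.0], 0.64), ([232.0, 237.0, 10.0, 15.0], 0.48), ([216.0, 123.0, 12.0, 11.0], 0.41)]
gauge [([268.0, 176.0, 27.0, 32.0], 0.96)]
stand [([269.0, 178.0, 38.0, 44.0], 0.94)]
pass_tray [([330.0, 217.0, 47.0, 47.0], 0.7)]
fail_pan [([385.0, 189.0, 43.0, 38.0], 0.57), ([191.0, 200.0, 88.0, 57.0], 0.52), ([186.0, 196.0, 10.0, 15.0], 0.47)]
```

View pics/top0.png

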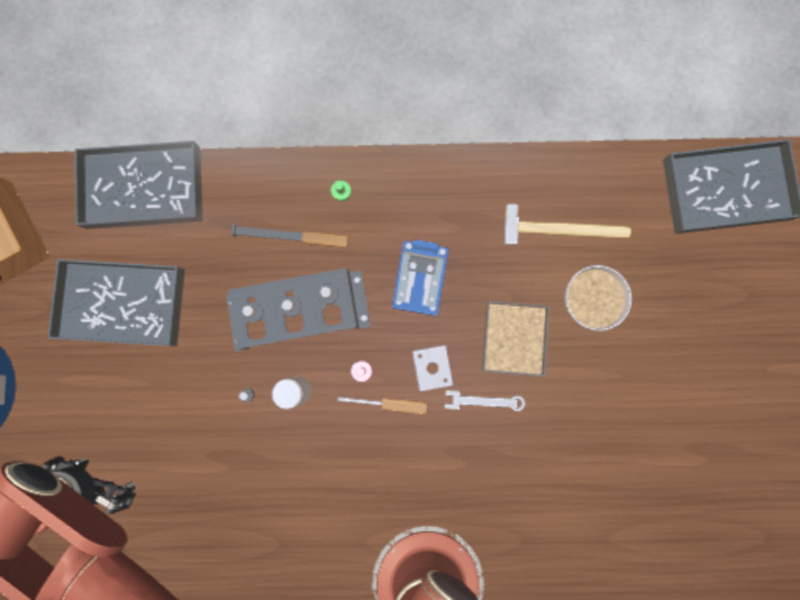

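View pics/side0.png

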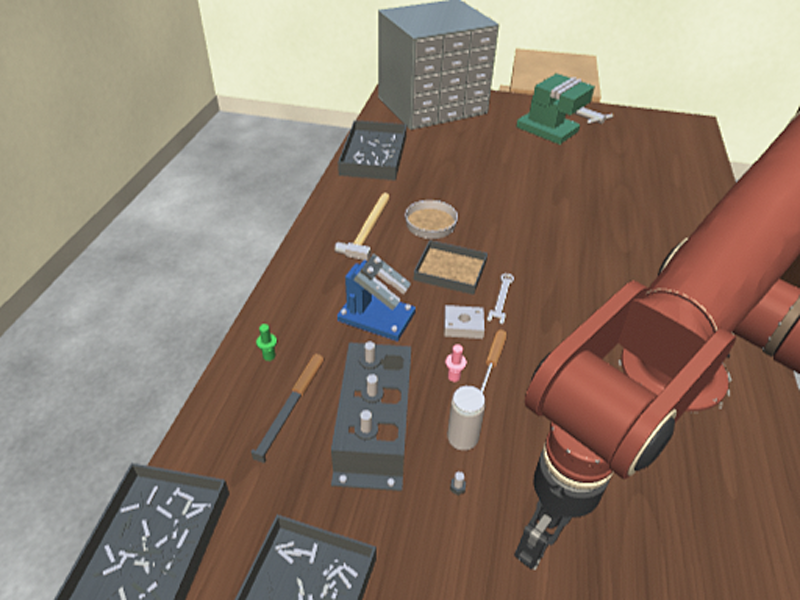

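Both views show the rack at top (300,308). The punch to take is the right-hand one, spigot top at about (325,292), with its wide end at (331,313). The gauge is at (420,277), the tray at (516,339) and the pan at (598,298).

```bash
cat > h.py <<'E'
from plant import state, optics, ticket, nets
import cv2, numpy as np
from scipy.spatial.transform import Rotation as Ro
def bp(i,u,v,z):
    R=np.array(i["R"]);t=np.array(i["t"]);d=R.T@[(u-i["cx"])/i["fx"],(v-i["cy"])/i["fy"],1];c=-R.T@t
    return c+d*(z-c[2])/d[2]
def proj(i,X):
    p=np.array(i["R"])@X+np.array(i["t"]);return np.array([i["fx"]*p[0]/p[2]+i["cx"],i["fy"]*p[1]/p[2]+i["cy"]])
def pose():
    s=state();q=s["tool_rot"];return np.array(s["tool_pos"]),Ro.from_quat([q[1],q[2],q[3],q[0]])
def tool(yaw,tilt=0):
    # tool z = down tilted forward by tilt along heading yaw; tool y horizontal, perpendicular to heading
    z=np.array([np.sin(tilt)*np.cos(yaw),np.sin(tilt)*np.sin(yaw),-np.cos(tilt)])
    y=np.array([-np.sin(yaw),np.cos(yaw),0]);return Ro.from_matrix(np.c_[np.cross(y,z),y,z])
def rel(P,R=None):
    p,r=pose();d=r.inv().apply(np.array(P)-p)/0.8
    w=(r.inv()*R).as_rotvec()/1.5 if R is not None else np.zeros(3)
    print("rel d",d.round(4),"r",w.round(4))
E
python3 - <<'E'
from h import *
i=optics.camera_info("top");k=1.5625
def b(n,u,v,z): X=bp(i,u/k,v/k,z);print(n,X.round(3));return X
p=[b("punch",u,v,.121) for u,v in[(325,292),(288,304),(248,311)]]
w=[b("wide",u,v,.075) for u,v in[(331,313),(293,318),(256,325)]]
d=w[2]-w[0];print("rack yaw",np.arctan2(-d[0],d[1]))
b("tray",516,339,.01);b("pan",598,298,.01);b("tray rim c",516,338,.028)
c=[b("standcorner",u,v,.022) for u,v in[(393,308),(436,315)]]
b("mouth",419,300,.09);b("step",421,275,.11)
print(w[0], tool(-.2).as_matrix())
R=tool(np.arctan2(-d[0],d[1]));P=p[0].copy();P[2]=.23
rel(P,R);rel(P,R*Ro.from_euler('z',np.pi))
E
```

```text
punch [0.603 0.194 0.121]
punch [0.58  0.268 0.121]
punch [0.568 0.348 0.121]
wide [0.564 0.188 0.075]
wide [0.555 0.267 0.075]
wide [0.542 0.344 0.075]
rack yaw 0.1404589361443471
tray [ 0.504 -0.203  0.01 ]
pan [ 0.59  -0.384  0.01 ]
tray rim c [ 0.506 -0.2    0.028]
standcorner [0.575 0.061 0.022]
standcorner [ 0.559 -0.031  0.022]
mouth [0.586 0.006 0.09 ]
step [0.635 0.001 0.11 ]
[0.56373362 0.18812369 0.075     ] [[-0.98006658  0.19866933  0.        ]
 [ 0.19866933  0.98006658  0.        ]
 [ 0.          0.         -1.        ]]
rel d [-0.5692 -0.2308  0.0017] r [ 1.000e-04  0.000e+00 -3.988e-01]
rel d [-0.5692 -0.2308  0.0017] r [ 1.0000e-04 -1.0000e-04  1.6956e+00]
```

```bash
python3 -m inch '[{"dx":-0.57,"dy":-0.23,"rz":-0.4},{"dx":-0.57,"dy":-0.23,"rz":-0.4},{"dx":-0.57,"dy":-0.23,"rz":-0.4},{"dx":-0.57,"dy":-0.23,"rz":-0.4},{"dx":-0.57,"dy":-0.23,"rz":-0.4}]'
python3 - <<'E'
from h import *
rel([.58,.193,.23],tool(.14))
E
```

```text
rel d [-0.5437 -0.2444  0.0017] r [ 1.000e-04  0.000e+00 -3.985e-01]validation failed for argument at $[0]...
```

```bash
python3 -m inch '[{"dx":-0.57,"dy":-0.23,"dz":0,"rx":0,"ry":0,"rz":-0.4},{"dx":-0.57,"dy":-0.23,"dz":0,"rx":0,"ry":0,"rz":-0.4},{"dx":-0.57,"dy":-0.23,"dz":0,"rx":0,"ry":0,"rz":-0.4},{"dx":-0.57,"dy":-0.23,"dz":0,"rx":0,"ry":0,"rz":-0.4},{"dx":-0.57,"dy":-0.23,"dz":0,"rx":0,"ry":0,"rz":-0.4}]'
python3 - <<'E'
from h import *
rel([.58,.193,.23],tool(.14))
E
```

```text
time: 1.2
tool_pos: [0.4363, 0.3817, 0.2316]
tool_rot: [0.0, -0.073, 0.997, 0.0]
contact_force: [1.5, 0.2, 0.5]
gripper_width: 0.999
grasp_force: 0.0
rel d [-0.1434 -0.2596  0.002 ] r [0.0003 0.0004 0.0041]
```

```bash
python3 -m inch '[{"dx":-0.143,"dy":-0.26,"dz":0,"rx":0,"ry":0,"rz":0},{"dx":-0.143,"dy":-0.26,"dz":0,"rx":0,"ry":0,"rz":0},{"dx":-0.143,"dy":-0.26,"dz":0,"rx":0,"ry":0,"rz":0},{"dx":-0.143,"dy":-0.26,"dz":0,"rx":0,"ry":0,"rz":0},{"dx":-0.143,"dy":-0.26,"dz":0,"rx":0,"ry":0,"rz":0}]'
python3 - <<'E'
from h import *
p,r=pose();print(p,r.as_matrix().round(3))
i=optics.camera_info("wrist");im=optics.grab_frame("wrist");cv2.imwrite("pics/w1.png",cv2.resize(im[:,:,::-1],(800,600),interpolation=cv2.INTER_CUBIC))
print({k:np.round(v,3).tolist() for k,v in i.items()})
E
```

```text
time: 1.7
tool_pos: [0.5796, 0.1908, 0.2315]
tool_rot: [0.0, -0.07, 0.998, -0.0]
contact_force: [0.4, 0.3, 0.2]
gripper_width: 1.001
grasp_force: 0.0
[0.57959854 0.19075675 0.23153764] [[-0.99  -0.14   0.001]
 [-0.14   0.99  -0.   ]
 [-0.001 -0.    -1.   ]]
{'fx': 320.184, 'fy': 320.184, 'cx': 252.92, 'cy': 192.41, 'R': [[-0.14, 0.99, -0.0], [0.944, 0.134, 0.302], [0.299, 0.042, -0.953]], 't': [-0.107, -0.612, 0.198]}
```

View pics/w1.png

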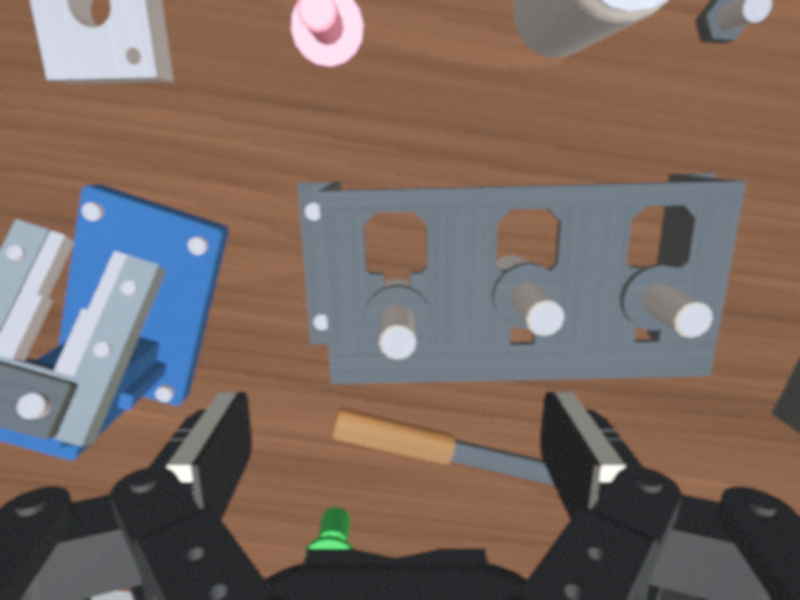

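The wrist view shows the target punch's spigot top at (397,341) and its wide end at (396,242). The plate's far edge runs (332,383)–(712,374), and the gauge prongs are on the left, around (40,290) and (110,340).

```bash
python3 - <<'E'
from h import *
i=optics.camera_info("wrist");k=1.5625
b=lambda u,v,z:bp(i,u/k,v/k,z)
print("p",[b(u,v,.121).round(4) for u,v in[(397,341),(544,317),(693,319)]],"collar",b(397,305,.081))
w=[b(396,242,.075),b(528,237,.075),b(661,236,.075)];print("w",np.round(w,4))
e=b(712,374,.075)-b(332,383,.075);d=w[2]-w[0]
print("yaw",np.arctan2(-d[0],d[1]),np.arctan2(-e[0],e[1]),np.linalg.norm(d),np.linalg.norm(e))
E
```

```text
p [array([0.6076, 0.1907, 0.121 ]), array([0.5831, 0.2666, 0.121 ]), array([0.5732, 0.3456, 0.121 ])] collar [0.60017566 0.18967153 0.081     ]
w [[0.5626 0.1838 0.075 ]
 [0.5487 0.262  0.075 ]
 [0.5372 0.3408 0.075 ]]
yaw 0.16054915997046643 0.1649957067706552 0.1590207857118991 0.24927487123747794
```

```bash
python3 - <<'E'
from h import *
rel([.607,.191,.087],tool(.163))
E
```

```text
rel d [-0.0311  0.0016  0.1806] r [-0.0026  0.0014 -0.0175]
```

```bash
python3 -m inch '[{"dx":-0.031,"dy":-0.001,"dz":0.06,"rx":-0.002,"ry":0.001,"rz":-0.0175},{"dx":-0.031,"dy":0.0016,"dz":0.12,"rx":-0.002,"ry":0.001,"rz":-0.0175},{"dx":-0.031,"dy":0.0016,"dz":0.18,"rx":-0.002,"ry":0.001,"rz":-0.0175},{"dx":-0.031,"dy":0.0016,"dz":0.18,"rx":-0.002,"ry":0.001,"rz":-0.0175}]'
python3 -m inch '[{"dx":0,"dy":0,"dz":0,"rx":0,"ry":0,"rz":0},{"dx":0,"dy":0,"dz":0,"rx":0,"ry":0,"rz":0},{"dx":0,"dy":0,"dz":0,"rx":0,"ry":0,"rz":0},{"dx":0,"dy":0,"dz":0,"rx":0,"ry":0,"rz":0},{"dx":0,"dy":0,"dz":0,"rx":0,"ry":0,"rz":0}]' -1
python3 - <<'E'
from h import *
rel([.562,.1838,.089],tool(.163))
E
```

```text
time: 2.15
tool_pos: [0.5962, 0.1969, 0.0781]
tool_rot: [-0.009, -0.084, 0.996, 0.0]
contact_force: [-0.8, -0.1, -1.0]
gripper_width: 1.002
grasp_force: 0.0
time: 2.65
tool_pos: [0.6042, 0.1975, 0.0902]
tool_rot: [0.001, -0.084, 0.996, 0.001]
contact_force: [-0.3, -4.5, 4.9]
gripper_width: 0.215
grasp_force: 58.4
rel d [ 0.0549 -0.008   0.0014] r [0.0005 0.0017 0.0038]
```

```bash
python3 -m inch '[{"dx":0,"dy":0,"dz":-0.003,"rx":0,"ry":0,"rz":0},{"dx":0,"dy":0,"dz":-0.003,"rx":0,"ry":0,"rz":0},{"dx":0,"dy":0,"dz":-0.003,"rx":0,"ry":0,"rz":0}]'
python3 - <<'E'
from h import *
p,r=pose();print(p,r.as_matrix().round(3))
i=optics.camera_info("wrist");im=optics.grab_frame("wrist");cv2.imwrite("pics/w2.png",cv2.resize(im[:,:,::-1],(800,600),interpolation=cv2.INTER_CUBIC))
k=1.5625
print(proj(i,np.array([.607,.191,.121]))*k,proj(i,np.array([.5626,.1838,.075]))*k,proj(i,np.array([.5372,.3408,.075]))*k)
E
```

```text
time: 2.95
tool_pos: [0.6031, 0.1974, 0.0902]
tool_rot: [-0.0, -0.084, 0.996, 0.001]
contact_force: [2.0, -3.9, 1.7]
gripper_width: 0.212
grasp_force: 59.2
[0.60307901 0.19740944 0.09023274] [[-0.986 -0.168 -0.001]
 [-0.168  0.986  0.002]
 [ 0.001  0.002 -1.   ]]
[369.57854888 465.01642944] [375.24088431 257.27501821] [868.62460802 260.9983122 ]
```

View pics/w2.png

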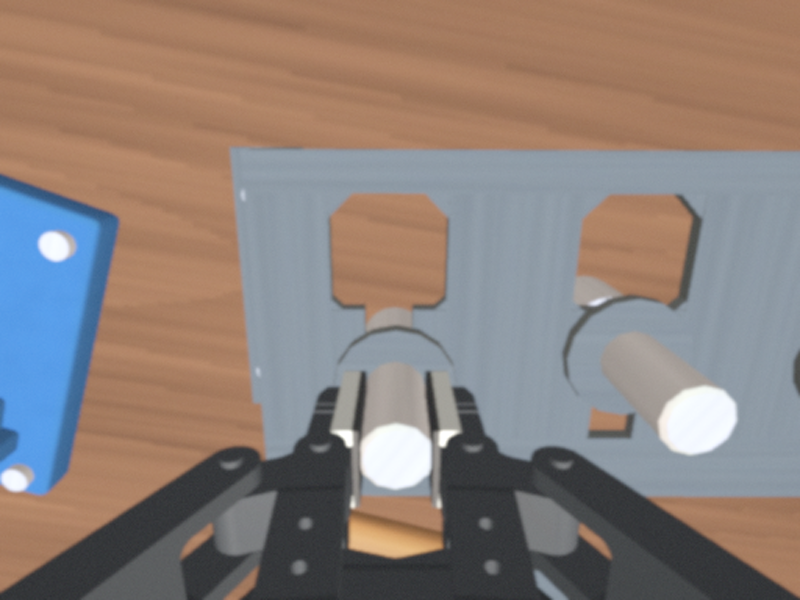

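Gripped: spigot between the pads at (396,455), with the wide end centred near (389,250).

```bash
python3 - <<'E'
from h import *
i=optics.camera_info("wrist");k=1.5625
b=lambda u,v,z:bp(i,u/k,v/k,z)
w=[b(389,250,.075),b(640,250,.075)];print(np.round(w,4), np.linalg.norm(w[1]-w[0]), "yaw",np.arctan2(*((w[0]-w[1])[:2]*[1,-1])))
print("top of punch",b(396,456,.124))
W=w[0]
rel([W[0],W[1],.0925],tool(.163))
E
```

```text
[[0.5595 0.1878 0.075 ]
 [0.5461 0.2669 0.075 ]] 0.08030710703103693 yaw 0.1681319927178659
top of punch [0.60112    0.19696604 0.124     ]
rel d [ 0.0557 -0.0028 -0.0028] r [ 0.0011 -0.0004  0.0035]
```

```bash
python3 -m inch '[{"dx":0.014,"dy":-0.002,"dz":-0.002,"rx":0,"ry":0,"rz":0},{"dx":0.028,"dy":-0.002,"dz":-0.002,"rx":0,"ry":0,"rz":0},{"dx":0.042,"dy":-0.0025,"dz":-0.002,"rx":0,"ry":0,"rz":0},{"dx":0.0557,"dy":-0.0028,"dz":-0.002,"rx":0,"ry":0,"rz":0},{"dx":0.0557,"dy":-0.0028,"dz":-0.002,"rx":0,"ry":0,"rz":0}]'
python3 -m inch '[{"dx":0,"dy":0,"dz":0,"rx":0,"ry":0,"rz":0},{"dx":0,"dy":0,"dz":-0.01,"rx":0,"ry":0,"rz":0},{"dx":0,"dy":0,"dz":-0.01,"rx":0,"ry":0,"rz":0}]'
python3 - <<'E'
from h import *
rel([.5595,.188,.0985],tool(.165))
E
```

```text
time: 3.5
tool_pos: [0.5567, 0.1884, 0.0905]
tool_rot: [-0.002, -0.084, 0.996, 0.002]
contact_force: [-0.2, 0.7, -3.4]
gripper_width: 0.214
grasp_force: 58.8
time: 3.8
tool_pos: [0.5604, 0.1887, 0.1012]
tool_rot: [0.001, -0.084, 0.996, 0.002]
contact_force: [-0.1, 0.7, -1.8]
gripper_width: 0.212
grasp_force: 58.8
rel d [ 0.0013 -0.0007  0.0034] r [0.0021 0.0011 0.0023]
```

```bash
python3 -m inch '[{"dx":0,"dy":0,"dz":-0.02,"rx":0,"ry":0,"rz":0},{"dx":0,"dy":0,"dz":-0.045,"rx":0,"ry":0,"rz":0},{"dx":0,"dy":0,"dz":-0.08,"rx":0,"ry":0,"rz":0},{"dx":0,"dy":0,"dz":-0.11,"rx":0,"ry":0,"rz":0},{"dx":0,"dy":0,"dz":-0.11,"rx":0,"ry":0,"rz":0}]'
python3 - <<'E'
from h import *
rel([.5,.1,.22],tool(0))
E
```

```text
time: 4.3
tool_pos: [0.5623, 0.1888, 0.1936]
tool_rot: [0.004, -0.084, 0.996, 0.002]
contact_force: [0.4, 1.2, -1.2]
gripper_width: 0.216
grasp_force: 58.9
rel d [ 0.0951 -0.0962 -0.0341] r [0.0027 0.0056 0.1123]
```

```bash
python3 -m inch '[{"dx":-0.01,"dy":-0.1,"dz":-0.05,"rx":0,"ry":0,"rz":0.1},{"dx":-0.02,"dy":-0.14,"dz":-0.05,"rx":0,"ry":0,"rz":0.22},{"dx":-0.02,"dy":-0.14,"dz":-0.05,"rx":0,"ry":0,"rz":0.22},{"dx":-0.02,"dy":-0.14,"dz":-0.05,"rx":0,"ry":0,"rz":0.22},{"dx":-0.02,"dy":-0.14,"dz":-0.05,"rx":0,"ry":0,"rz":0.22}]'
python3 -m inch '[{"dx":0,"dy":0,"dz":0,"rx":0,"ry":0,"rz":0},{"dx":0,"dy":0,"dz":0,"rx":0,"ry":0,"rz":0},{"dx":0,"dy":0,"dz":0,"rx":0,"ry":0,"rz":0}]'
python3 - <<'E'
from h import *
p,r=pose();print(p,r.as_matrix().round(3))
i=optics.camera_info("wrist");im=optics.grab_frame("wrist");cv2.imwrite("pics/w3.png",cv2.resize(im[:,:,::-1],(800,600),interpolation=cv2.INTER_CUBIC))
np.save("w3.npy",i,allow_pickle=True)
E
```

```text
time: 4.8
tool_pos: [0.5934, 0.0802, 0.2259]
tool_rot: [-0.002, 0.081, 0.997, 0.002]
contact_force: [0.9, -0.3, -2.8]
gripper_width: 0.212
grasp_force: 59.4
time: 5.1
tool_pos: [0.5933, 0.0812, 0.2264]
tool_rot: [-0.002, 0.08, 0.997, 0.001]
contact_force: [-0.7, 0.3, -3.3]
gripper_width: 0.213
grasp_force: 59.4
[0.59332883 0.08124211 0.22644774] [[-0.987  0.159 -0.003]
 [ 0.159  0.987  0.003]
 [ 0.003  0.002 -1.   ]]
```

View pics/w3.png

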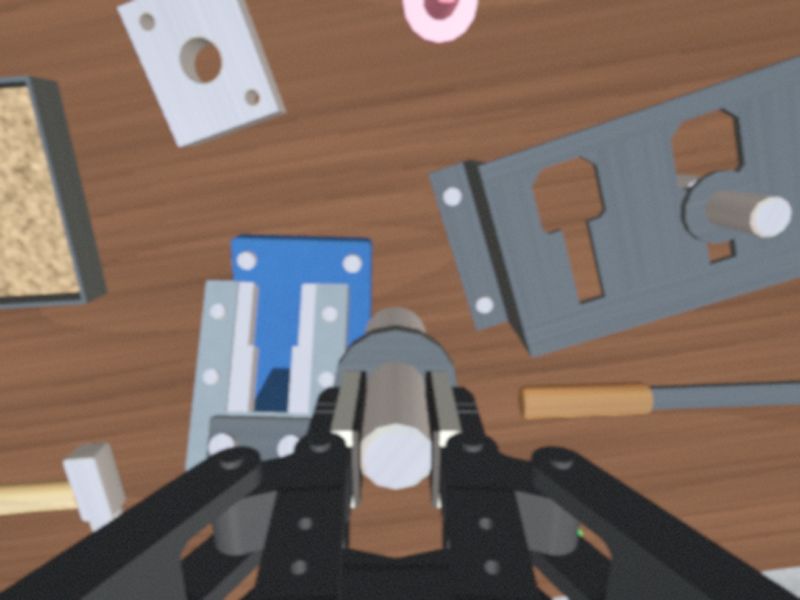

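The wrist view shows the held punch at (396,390) and the gauge prongs either side of columns 255–300, with the mouth at row 283 and the step at row 346. I'll enlarge the gauge.

```bash
python3 - <<'E'
import cv2
im=cv2.imread("pics/w3.png")[230:430,180:440]
cv2.imwrite("pics/w3z.png",cv2.resize(im,(780,600),interpolation=cv2.INTER_CUBIC))
E
```

```text
(no output)
```

View pics/w3z.png

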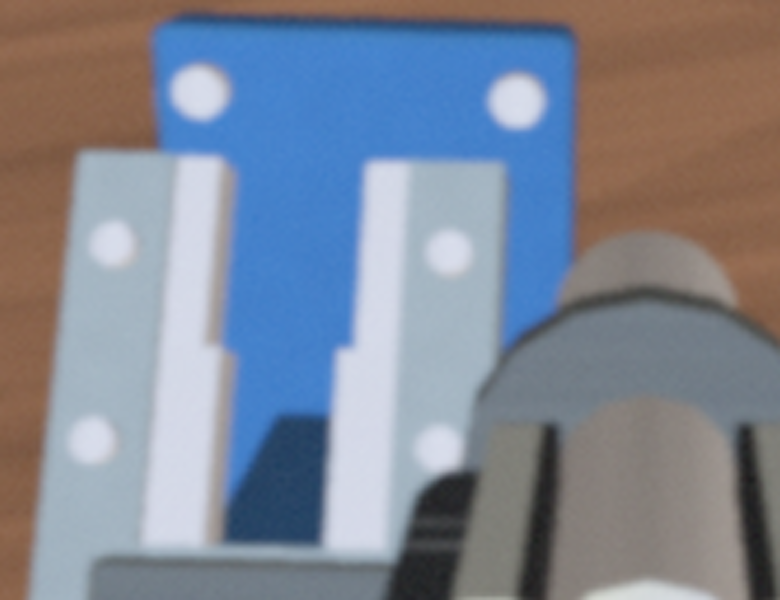

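The enlarged view gives the prongs' top-face corners: mouth inner edges at (255,282) and (302,283), outer corners at (207,280) and (348,284), step at row 346, and gap end at row 412.

```bash
python3 - <<'E'
from h import *
from scipy.optimize import least_squares
i=np.load("w3.npy",allow_pickle=True).item();k=1.5625
px=np.array([(255,282.3),(302,283.3),(206.7,280.3),(347.7,284.3),(250,345.7),(297.7,346.3),(255.3,345.7),(292.3,346.3),(251,411.7),(288,411.7)])
L=np.array([(0,-14,8),(0,14,8),(0,-40,8),(0,40,8),(36,-14,8),(36,14,8),(36,-11,8),(36,11,8),(72,-11,8),(72,11,8)])/1000
def G(yaw): 
    c,s=np.cos(yaw),np.sin(yaw);a=np.pi/6
    x=[c*np.cos(a),s*np.cos(a),np.sin(a)];y=[-s,c,0];return np.c_[x,y,np.cross(x,y)]
f=lambda q:np.concatenate([proj(i,q[:3]+G(q[3])@l)*k-p for l,p in zip(L,px)]+[[(q[2]-.088)*1000]])
r=least_squares(f,[.59,.01,.088,-.17]);print(r.x.round(4),np.abs(r.fun).max(),r.fun.round(1))
# tool/punch check
p,R=pose();print("collar",[ (bp(i,u/k,v/k,p[2]-.012)-p).round(4) for u,v in[(337,370),(456,370)]], "top",R.inv().apply(bp(i,396/k,456/k,p[2]+.033)-p))
np.save("g.npy",r.x)
E
```

```text
[ 0.5851  0.015   0.0868 -0.1786] 2.2937131590648505 [-1.5 -0.   0.7 -0.2  0.9  1.2  0.7 -0.4 -1.6 -0.5  1.4 -0.3 -1.4 -0.4
  1.4 -0.3 -2.3  0.2  1.7  0.9 -1.2]
collar [array([-0.0074, -0.0189, -0.012 ]), array([-0.0009,  0.0208, -0.012 ])] top [ 1.70067423e-03  8.04764086e-06 -3.29952719e-02]
```

```bash
cat >> h.py <<'E'
def Gm(yaw):
    c,s=np.cos(yaw),np.sin(yaw);a=np.pi/6
    x=[c*np.cos(a),s*np.cos(a),np.sin(a)];y=[-s,c,0];return np.c_[x,y,np.cross(x,y)]
try:
    g=np.load("g.npy");G0=np.array([g[0],g[1],.088]);GR=Gm(g[3])
except Exception: pass
def gw(*l): return G0+GR@np.array(l)
def gstat():
    s=state();p,r=pose();print("TCP in gauge mm",(GR.T@(p-G0)*1000).round(1),"ang",(r.inv()*tool(g[3],np.pi/6)).as_rotvec().round(3),"F gauge",(GR.T@s["contact_force"]).round(1),"t",s["time"])
E
python3 - <<'E'
from h import *
P=gw(-.055,0,.09);print(P);rel(P,tool(g[3],np.pi/6))
E
```

```text
[0.49390011 0.03144153 0.13844229]
rel d [ 0.1126 -0.0814  0.1104] r [ 0.0047 -0.351   0.0115]
```

```bash
python3 -m inch '[{"dx":0.06,"dy":-0.02,"dz":0,"rx":0,"ry":-0.1,"rz":0.01},{"dx":0.11,"dy":-0.05,"dz":0.02,"rx":0.0047,"ry":-0.2,"rz":0.0115},{"dx":0.1126,"dy":-0.0814,"dz":0.06,"rx":0.0047,"ry":-0.3,"rz":0.0115},{"dx":0.1126,"dy":-0.0814,"dz":0.11,"rx":0.0047,"ry":-0.351,"rz":0.0115},{"dx":0.1126,"dy":-0.0814,"dz":0.11,"rx":0.0047,"ry":-0.351,"rz":0.0115}]'
python3 -m inch '[{"dx":0,"dy":0,"dz":0,"rx":0,"ry":0,"rz":0},{"dx":0,"dy":0,"dz":0,"rx":0,"ry":0,"rz":0},{"dx":0,"dy":0,"dz":0,"rx":0,"ry":0,"rz":0}]'
python3 - <<'E'
from h import *
gstat();rel(gw(-.04,0,.041),tool(g[3],np.pi/6))
p,r=pose();i=optics.camera_info("wrist");im=optics.grab_frame("wrist");cv2.imwrite("pics/w4.png",cv2.resize(im[:,:,::-1],(800,600),interpolation=cv2.INTER_CUBIC))
np.save("w4.npy",i,allow_pickle=True)
for l in [(0,-.014,.008),(0,.014,.008),(.036,-.011,.008),(.036,.011,.008)]: print(proj(i,gw(*l))*1.5625)
E
```

```text
time: 5.65
tool_pos: [0.4749, 0.0321, 0.1126]
tool_rot: [0.238, 0.087, 0.967, -0.024]
contact_force: [-5.8, 0.3, -11.7]
gripper_width: 0.211
grasp_force: 59.6
time: 5.95
tool_pos: [0.4991, 0.0307, 0.1466]
tool_rot: [0.262, 0.087, 0.961, -0.023]
contact_force: [0.4, 0.4, -2.2]
gripper_width: 0.217
grasp_force: 59.7
TCP in gauge mm [-46.4   0.2  94.4] ang [ 0.001  0.009 -0.001] F gauge [-0.8  0.5 -2. ] t 5.95
rel d [-0.0074 -0.0003  0.0669] r [ 0.0004  0.0062 -0.001 ]
[367.80454061 395.38848283]
[422.63894231 395.3099297 ]
[374.6586179  455.64771579]
[415.94065295 455.58663955]
```

View pics/w4.png

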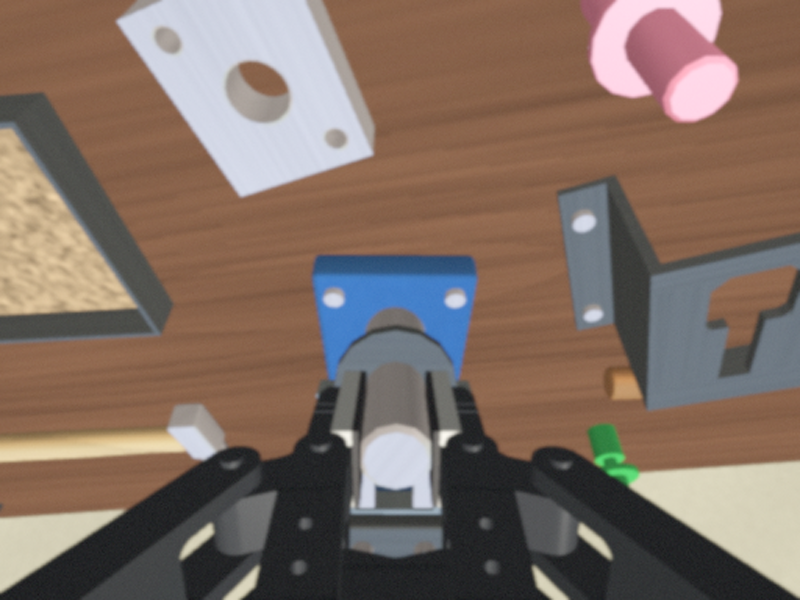

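The punch is on the gauge's centre line: base centred at column 395, punch at 396. Next I lower it in front of the mouth.

```bash
python3 -m inch '[{"dx":-0.005,"dy":0,"dz":0.025,"rx":0,"ry":0.006,"rz":0},{"dx":-0.007,"dy":0,"dz":0.05,"rx":0,"ry":0.006,"rz":0},{"dx":-0.007,"dy":0,"dz":0.062,"rx":0,"ry":0.006,"rz":0},{"dx":-0.007,"dy":0,"dz":0.067,"rx":0,"ry":0.006,"rz":0},{"dx":-0.007,"dy":0,"dz":0.067,"rx":0,"ry":0.006,"rz":0}]'
python3 -m inch '[{"dx":0,"dy":0,"dz":0,"rx":0,"ry":0,"rz":0},{"dx":0,"dy":0,"dz":0,"rx":0,"ry":0,"rz":0}]'
python3 - <<'E'
from h import *
gstat();rel(gw(-.02,0,.041),tool(g[3],np.pi/6))
E
```

```text
time: 6.5
tool_pos: [0.5261, 0.0251, 0.0961]
tool_rot: [0.254, 0.087, 0.963, -0.023]
contact_force: [-0.2, 0.4, -3.7]
gripper_width: 0.212
grasp_force: 59.6
time: 6.7
tool_pos: [0.5258, 0.0252, 0.0966]
tool_rot: [0.254, 0.087, 0.963, -0.023]
contact_force: [-0.7, -0.9, -2.6]
gripper_width: 0.215
grasp_force: 59.7
TCP in gauge mm [-47.8  -0.5  37.5] ang [-0.    -0.007 -0.001] F gauge [-1.8 -1.  -2. ] t 6.7
rel d [-0.0347  0.0006 -0.0046] r [-0.0002 -0.0046 -0.0007]
```

```bash
python3 -m inch '[{"dx":-0.008,"dy":0.0006,"dz":-0.003,"rx":0,"ry":-0.005,"rz":0},{"dx":-0.018,"dy":0.0006,"dz":-0.0046,"rx":0,"ry":-0.005,"rz":0},{"dx":-0.028,"dy":0.0006,"dz":-0.0046,"rx":0,"ry":-0.005,"rz":0},{"dx":-0.035,"dy":0.0006,"dz":-0.0046,"rx":0,"ry":-0.005,"rz":0},{"dx":-0.035,"dy":0.0006,"dz":-0.0046,"rx":0,"ry":-0.005,"rz":0}]'
python3 - <<'E'
from h import *
gstat();rel(gw(-.01,0,.041),tool(g[3],np.pi/6))
E
python3 -m inch '[{"dx":-0.003,"dy":0,"dz":0,"rx":0,"ry":0,"rz":0},{"dx":-0.006,"dy":0,"dz":0,"rx":0,"ry":0,"rz":0},{"dx":-0.009,"dy":0,"dz":0,"rx":0,"ry":0,"rz":0},{"dx":-0.012,"dy":0,"dz":0,"rx":0,"ry":0,"rz":0},{"dx":-0.012,"dy":0,"dz":0,"rx":0,"ry":0,"rz":0}]'
python3 - <<'E'
from h import *
gstat();rel(gw(0,0,.041),tool(g[3],np.pi/6))
E
```

```text
time: 7.2
tool_pos: [0.549, 0.0213, 0.1138]
tool_rot: [0.258, 0.087, 0.962, -0.023]
contact_force: [0.2, 0.1, -2.2]
gripper_width: 0.21
grasp_force: 59.7
TCP in gauge mm [-18.8  -0.2  40.6] ang [-0.001  0.001 -0.001] F gauge [-0.9  0.1 -2. ] t 7.2
rel d [-0.011   0.0003 -0.0004] r [-0.0004  0.0006 -0.0009]
time: 7.7
tool_pos: [0.5562, 0.02, 0.1176]
tool_rot: [0.258, 0.087, 0.962, -0.023]
contact_force: [-0.3, -0.2, -3.0]
gripper_width: 0.215
grasp_force: 59.7
TCP in gauge mm [-10.5  -0.2  40.3] ang [-0.001 -0.    -0.001] F gauge [-1.7 -0.3 -2.5] t 7.7
rel d [-0.0132  0.0003 -0.0009] r [-0.0004 -0.0003 -0.0008]
```

```bash
python3 -m inch '[{"dx":-0.003,"dy":0,"dz":0,"rx":0,"ry":0,"rz":0},{"dx":-0.006,"dy":0,"dz":0,"rx":0,"ry":0,"rz":0},{"dx":-0.009,"dy":0,"dz":0,"rx":0,"ry":0,"rz":0},{"dx":-0.012,"dy":0,"dz":0,"rx":0,"ry":0,"rz":0},{"dx":-0.012,"dy":0,"dz":0,"rx":0,"ry":0,"rz":0}]'
python3 - <<'E'
from h import *
gstat();rel(gw(.012,0,.041),tool(g[3],np.pi/6))
E
```

```text
time: 8.2
tool_pos: [0.5645, 0.0185, 0.1225]
tool_rot: [0.258, 0.087, 0.962, -0.023]
contact_force: [-0.0, -0.4, -2.9]
gripper_width: 0.216
grasp_force: 59.7
TCP in gauge mm [-0.8 -0.2 40.3] ang [-0.001 -0.    -0.001] F gauge [-1.4 -0.4 -2.5] t 8.2
rel d [-0.016   0.0003 -0.0009] r [-0.0004 -0.0002 -0.0008]
```

```bash
python3 -m inch '[{"dx":-0.003,"dy":0,"dz":0,"rx":0,"ry":0,"rz":0},{"dx":-0.006,"dy":0,"dz":0,"rx":0,"ry":0,"rz":0},{"dx":-0.009,"dy":0,"dz":0,"rx":0,"ry":0,"rz":0},{"dx":-0.012,"dy":0,"dz":0,"rx":0,"ry":0,"rz":0},{"dx":-0.015,"dy":0,"dz":0,"rx":0,"ry":0,"rz":0}]'
python3 - <<'E'
from h import *
gstat()
E
python3 -m inch '[{"dx":-0.003,"dy":0,"dz":0,"rx":0,"ry":0,"rz":0},{"dx":-0.006,"dy":0,"dz":0,"rx":0,"ry":0,"rz":0},{"dx":-0.009,"dy":0,"dz":0,"rx":0,"ry":0,"rz":0},{"dx":-0.009,"dy":0,"dz":0,"rx":0,"ry":0,"rz":0}]'
python3 - <<'E'
from h import *
gstat()
E
```

```text
time: 8.7
tool_pos: [0.5745, 0.0167, 0.1282]
tool_rot: [0.257, 0.087, 0.962, -0.023]
contact_force: [-0.6, 0.3, -2.7]
gripper_width: 0.212
grasp_force: 59.7
TCP in gauge mm [10.8 -0.2 40.2] ang [-0.001 -0.001 -0.001] F gauge [-1.9  0.1 -2. ] t 8.7
time: 9.1
tool_pos: [0.5808, 0.0155, 0.1321]
tool_rot: [0.258, 0.087, 0.962, -0.023]
contact_force: [0.2, 0.4, -2.1]
gripper_width: 0.215
grasp_force: 59.7
TCP in gauge mm [18.3 -0.2 40.3] ang [-0.001 -0.    -0.001] F gauge [-1.   0.4 -1.9] t 9.1
```

```bash
python3 -m inch '[{"dx":-0.003,"dy":0,"dz":0,"rx":0,"ry":0,"rz":0},{"dx":-0.006,"dy":0,"dz":0,"rx":0,"ry":0,"rz":0},{"dx":-0.008,"dy":0,"dz":0,"rx":0,"ry":0,"rz":0},{"dx":-0.01,"dy":0,"dz":0,"rx":0,"ry":0,"rz":0},{"dx":-0.01,"dy":0,"dz":0,"rx":0,"ry":0,"rz":0}]'
python3 - <<'E'
from h import *
gstat()
E
python3 -m inch '[{"dx":-0.001,"dy":0,"dz":0,"rx":0,"ry":0,"rz":0},{"dx":-0.002,"dy":0,"dz":0,"rx":0,"ry":0,"rz":0},{"dx":-0.003,"dy":0,"dz":0,"rx":0,"ry":0,"rz":0},{"dx":-0.004,"dy":0,"dz":0,"rx":0,"ry":0,"rz":0}]'
python3 - <<'E'
from h import *
gstat()
E
```

```text
time: 9.6
tool_pos: [0.5875, 0.0143, 0.1359]
tool_rot: [0.258, 0.087, 0.962, -0.023]
contact_force: [0.3, 0.1, -2.9]
gripper_width: 0.215
grasp_force: 59.7
TCP in gauge mm [26.2 -0.2 40.2] ang [-0.001 -0.001 -0.001] F gauge [-1.2  0.2 -2.6] t 9.6
time: 10.0
tool_pos: [0.5894, 0.0139, 0.1366]
tool_rot: [0.256, 0.087, 0.962, -0.023]
contact_force: [-2.9, -0.4, -3.7]
gripper_width: 0.218
grasp_force: 59.8
TCP in gauge mm [28.1 -0.3 39.8] ang [-0.001 -0.003 -0.001] F gauge [-4.3 -0.9 -1.8] t 10.0
```

Contact is starting at x of about 28 mm, which is the NO-GO step. I'll push a touch further to confirm it stops there.

```bash
python3 -m inch '[{"dx":-0.002,"dy":0,"dz":0,"rx":0,"ry":0,"rz":0},{"dx":-0.004,"dy":0,"dz":0,"rx":0,"ry":0,"rz":0},{"dx":-0.004,"dy":0,"dz":0,"rx":0,"ry":0,"rz":0}]'
python3 - <<'E'
from h import *
gstat()
E
```

```text
time: 10.3
tool_pos: [0.5907, 0.0136, 0.1367]
tool_rot: [0.254, 0.087, 0.963, -0.023]
contact_force: [-8.1, 1.0, -2.9]
gripper_width: 0.209
grasp_force: 60.2
TCP in gauge mm [29.3 -0.3 39.3] ang [-0.001 -0.007 -0.001] F gauge [-8.5 -0.4  1.6] t 10.3
```

```bash
python3 -m inch '[{"dx":0.008,"dy":0,"dz":0,"rx":0,"ry":0,"rz":0},{"dx":0.014,"dy":0.002,"dz":0,"rx":0,"ry":0,"rz":0},{"dx":0.014,"dy":0.005,"dz":0,"rx":0,"ry":0,"rz":0},{"dx":0.014,"dy":0.005,"dz":0,"rx":0,"ry":0,"rz":0}]'
python3 - <<'E'
from h import *
gstat()
E
python3 -m inch '[{"dx":0,"dy":-0.004,"dz":0,"rx":0,"ry":0,"rz":0},{"dx":0,"dy":-0.01,"dz":0,"rx":0,"ry":0,"rz":0},{"dx":0,"dy":-0.01,"dz":0,"rx":0,"ry":0,"rz":0}]'
python3 - <<'E'
from h import *
gstat()
E
```

```text
time: 10.7
tool_pos: [0.584, 0.0169, 0.1339]
tool_rot: [0.258, 0.086, 0.962, -0.026]
contact_force: [-1.1, -10.2, -0.5]
gripper_width: 0.217
grasp_force: 60.7
TCP in gauge mm [21.7  1.7 40.4] ang [-0.005  0.     0.002] F gauge [  0.4 -10.2  -0.8] t 10.7
time: 11.0
tool_pos: [0.5831, 0.013, 0.134]
tool_rot: [0.259, 0.087, 0.962, -0.02]
contact_force: [1.0, 7.9, -3.8]
gripper_width: 0.215
grasp_force: 60.0
TCP in gauge mm [21.6 -2.3 40.6] ang [ 0.004  0.001 -0.004] F gauge [-2.2  8.  -3.1] t 11.0
```

The punch has only about ±1 mm of side play in the GO gap and stops at the NO-GO step, so it's the 26 mm one and good. I'll back out and take it to the tray.

```bash
python3 -m inch '[{"dx":0.005,"dy":0.0055,"dz":0,"rx":0,"ry":0,"rz":0},{"dx":0.02,"dy":0.0055,"dz":0,"rx":0,"ry":0,"rz":0},{"dx":0.04,"dy":0.0055,"dz":0,"rx":0,"ry":0,"rz":0},{"dx":0.07,"dy":0.0055,"dz":0,"rx":0,"ry":0,"rz":0},{"dx":0.09,"dy":0.0055,"dz":-0.02,"rx":0,"ry":0,"rz":0}]'
python3 - <<'E'
from h import *
gstat();rel([.505,-.2,.15],tool(-.15))
E
```

```text
time: 11.5
tool_pos: [0.5103, 0.0283, 0.1067]
tool_rot: [0.254, 0.087, 0.963, -0.023]
contact_force: [0.1, -0.2, -2.8]
gripper_width: 0.215
grasp_force: 60.0
TCP in gauge mm [-56.4  -0.2  54.2] ang [-0.002 -0.009 -0.001] F gauge [-1.3 -0.2 -2.5] t 11.5
rel d [-0.0654 -0.282  -0.0249] r [-0.0058  0.3433 -0.0194]
```

```bash
python3 -m inch '[{"dx":0.0,"dy":-0.03,"dz":-0.06,"rx":0,"ry":0.08,"rz":0},{"dx":-0.03,"dy":-0.09,"dz":-0.05,"rx":0,"ry":0.17,"rz":-0.01},{"dx":-0.065,"dy":-0.15,"dz":-0.03,"rx":-0.006,"ry":0.26,"rz":-0.02},{"dx":-0.065,"dy":-0.21,"dz":-0.025,"rx":-0.006,"ry":0.343,"rz":-0.02},{"dx":-0.065,"dy":-0.265,"dz":-0.025,"rx":-0.006,"ry":0.343,"rz":-0.02}]'
python3 -m inch '[{"dx":0,"dy":-0.015,"dz":0,"rx":0,"ry":0,"rz":0},{"dx":0,"dy":-0.015,"dz":0,"rx":0,"ry":0,"rz":0},{"dx":0,"dy":-0.015,"dz":0,"rx":0,"ry":0,"rz":0}]'
python3 - <<'E'
from h import *
p,r=pose();print(p);rel([.505,-.2,.067],tool(-.15))
i=optics.camera_info("wrist");im=optics.grab_frame("wrist");cv2.imwrite("pics/w5.png",cv2.resize(im[:,:,::-1],(800,600),interpolation=cv2.INTER_CUBIC))
print(proj(i,np.array([p[0],p[1],.005]))*1.5625)
E
```

```text
time: 12.0
tool_pos: [0.513, -0.1854, 0.1541]
tool_rot: [0.004, 0.074, 0.997, 0.0]
contact_force: [0.6, -0.2, -3.0]
gripper_width: 0.216
grasp_force: 60.0
time: 12.3
tool_pos: [0.5089, -0.1935, 0.154]
tool_rot: [0.004, 0.074, 0.997, 0.001]
contact_force: [0.5, -0.5, -2.2]
gripper_width: 0.218
grasp_force: 60.3
[ 0.50892546 -0.19347013  0.15402904]
rel d [ 0.0045 -0.009   0.1087] r [0.0011 0.0052 0.0007]
[395.26276989 275.37911332]
```

View pics/w5.png

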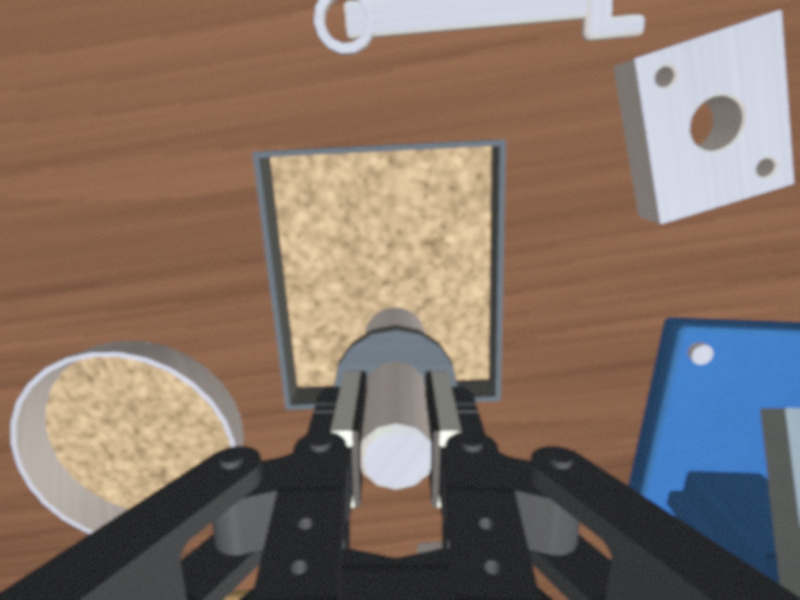

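The tray floor spans columns 270–490 and rows 150–388. The spot under the punch projects to (395,275), near the middle, so I'll lower it.

```bash
python3 -m inch '[{"dx":0,"dy":0,"dz":0.035,"rx":0.001,"ry":0.005,"rz":0},{"dx":0,"dy":0,"dz":0.065,"rx":0.001,"ry":0.005,"rz":0},{"dx":0,"dy":0,"dz":0.085,"rx":0.001,"ry":0.005,"rz":0},{"dx":0,"dy":0,"dz":0.098,"rx":0.001,"ry":0.005,"rz":0},{"dx":0,"dy":0,"dz":0.102,"rx":0.001,"ry":0.005,"rz":0}]'
python3 -m inch '[{"dx":0,"dy":0,"dz":0.003,"rx":0,"ry":0,"rz":0},{"dx":0,"dy":0,"dz":0.006,"rx":0,"ry":0,"rz":0},{"dx":0,"dy":0,"dz":0.006,"rx":0,"ry":0,"rz":0}]'
python3 - <<'E'
from h import *
rel([.51,-.195,.06],tool(-.15))
E
```

```text
time: 12.85
tool_pos: [0.5096, -0.1934, 0.0718]
tool_rot: [-0.0, 0.074, 0.997, 0.0]
contact_force: [0.2, -0.0, -3.0]
gripper_width: 0.212
grasp_force: 60.2
time: 13.15
tool_pos: [0.5105, -0.1947, 0.0687]
tool_rot: [0.001, 0.074, 0.997, -0.001]
contact_force: [0.6, 0.3, -2.4]
gripper_width: 0.217
grasp_force: 60.2
rel d [ 0.0006 -0.0005  0.0109] r [-0.0007  0.0011  0.0008]
```

```bash
python3 -m inch '[{"dx":0,"dy":0,"dz":0.002,"rx":0,"ry":0,"rz":0},{"dx":0,"dy":0,"dz":0.004,"rx":0,"ry":0,"rz":0},{"dx":0,"dy":0,"dz":0.006,"rx":0,"ry":0,"rz":0},{"dx":0,"dy":0,"dz":0.006,"rx":0,"ry":0,"rz":0}]'
python3 -m inch '[{"dx":0,"dy":0,"dz":0.001,"rx":0,"ry":0,"rz":0},{"dx":0,"dy":0,"dz":0.002,"rx":0,"ry":0,"rz":0},{"dx":0,"dy":0,"dz":0.002,"rx":0,"ry":0,"rz":0}]'
```

```text
time: 13.55
tool_pos: [0.5099, -0.1944, 0.063]
tool_rot: [0.0, 0.074, 0.997, -0.0]
contact_force: [-0.1, -0.4, -2.3]
gripper_width: 0.217
grasp_force: 60.2
time: 13.85
tool_pos: [0.5103, -0.1946, 0.0622]
tool_rot: [0.0, 0.074, 0.997, -0.0]
contact_force: [-1.5, 0.2, 1.3]
gripper_width: 0.214
grasp_force: 60.6
```

Touched down, so I'll release and retreat straight up.

```bash
python3 -m inch '[{"dx":0,"dy":0,"dz":0,"rx":0,"ry":0,"rz":0},{"dx":0,"dy":0,"dz":0,"rx":0,"ry":0,"rz":0},{"dx":0,"dy":0,"dz":0,"rx":0,"ry":0,"rz":0},{"dx":0,"dy":0,"dz":0,"rx":0,"ry":0,"rz":0},{"dx":0,"dy":0,"dz":0,"rx":0,"ry":0,"rz":0}]' 0.6
python3 -m inch '[{"dx":0,"dy":0,"dz":-0.02,"rx":0,"ry":0,"rz":0},{"dx":0,"dy":0,"dz":-0.06,"rx":0,"ry":0,"rz":0},{"dx":0,"dy":0,"dz":-0.11,"rx":0,"ry":0,"rz":0},{"dx":0,"dy":0,"dz":-0.16,"rx":0,"ry":0,"rz":0},{"dx":0,"dy":0,"dz":-0.16,"rx":0,"ry":0,"rz":0}]'
python3 -m inch '[{"dx":0.08,"dy":0,"dz":0,"rx":0,"ry":0,"rz":0},{"dx":0.12,"dy":0,"dz":0,"rx":0,"ry":0,"rz":0},{"dx":0.12,"dy":0,"dz":0,"rx":0,"ry":0,"rz":0},{"dx":0.12,"dy":0,"dz":0,"rx":0,"ry":0,"rz":0}]'
python3 - <<'E'
from h import *
a=optics.grab_frame("wrist");b=optics.grab_frame("side")[100:320,130:330]
im=np.hstack([cv2.resize(a,(440,330)),cv2.resize(b,(300,330),interpolation=cv2.INTER_CUBIC)])
cv2.imwrite("pics/end.png",im[:,:,::-1])
E
```

```text
time: 14.35
tool_pos: [0.5102, -0.1945, 0.0618]
tool_rot: [0.0, 0.074, 0.997, -0.0]
contact_force: [0.5, 0.2, 0.7]
gripper_width: 0.802
grasp_force: 0.0
time: 14.85
tool_pos: [0.5138, -0.1963, 0.1989]
tool_rot: [0.007, 0.074, 0.997, -0.003]
contact_force: [-0.6, -0.3, -0.3]
gripper_width: 0.803
grasp_force: 0.0
time: 15.25
tool_pos: [0.4146, -0.18, 0.1901]
tool_rot: [0.001, 0.075, 0.997, -0.001]
contact_force: [-0.2, -0.4, 1.0]
gripper_width: 0.8
grasp_force: 0.0
```

View pics/end.png

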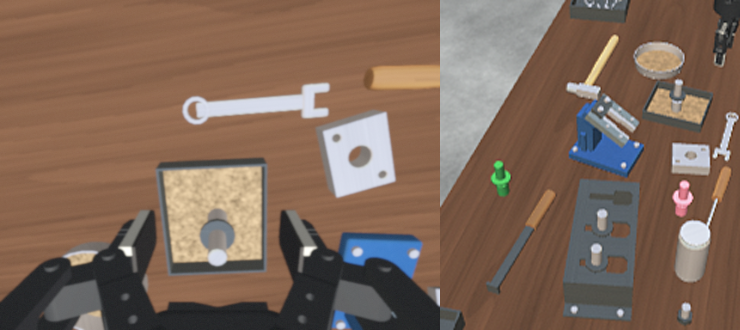

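The punch is standing upright in the rectangular tray, at (215,235) in the wrist half and (677,95) in the side half. The other two are still hanging in the rack, and nothing else has moved.

```bash
python3 -m inch '[{"dx":0,"dy":0,"dz":0,"rx":0,"ry":0,"rz":0},{"dx":0,"dy":0,"dz":0,"rx":0,"ry":0,"rz":0}]'; python3 -c "
from plant import ticket;print(ticket.job_done())"
```

```text
time: 15.55
tool_pos: [0.4159, -0.1804, 0.19]
tool_rot: [0.0, 0.074, 0.997, -0.0]
contact_force: [-1.0, -0.5, -0.5]
gripper_width: 0.797
grasp_force: 0.0
the job is handed in; nothing more can be done
None
```

The punch is good: it entered the GO gap and stopped at the NO-GO step, so it now stands upright in the rectangular tray, and the job was handed in at about 15.6 s (no verdict was returned).

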